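# Fit a brake disc on a four-stud wheel hub

## Robot

A 6-joint arm with a two-finger parallel gripper is mounted at the origin on a cart in front of the work surface, level with it; the furniture and walls round the work are solid. World frame = base frame: x ahead of the robot, y to its left, z up, the work surface at z = 0. Lengths are in mm, angles in rad, forces in N, time in s.
With the tool pointing down it reaches from about 275 to 825 mm from the base axis. Payload 4.9 kg.
Tool frame: the origin (TCP) lies at the very end of the fingers, on their centre line; the grasp point (between the pads) lies 19 mm behind it; z points along the fingers, x is the direction in which the jaws open and shut, and the axes are right-handed (so a half turn about z gives the same grasp; the last joint's range is limited). The gripper opens to 85 mm and grips with 20 to 120 N. Pads are 22 mm wide; open, the fingers measure 114 mm over their backs; the gripper's body (76 mm by 85 mm) begins 54 mm behind the grasp point. The pads swing forward as they close: fully open they stand 13 mm farther back than shut.
Start: joints at [-1.27, 0.326, -0.193, 1.052, 0, 1.437], TCP at [231.69, -498.837, 231.281] pointing down, gripper open.
Joint ranges: [-2.65, 2.65], [-0.97, 1.79], [-1.3, 1.35], [-1.93, 2.1], [-1.47, 1.37], [-3.14, 3.14]. Speed limits (rad/s): [2.57, 2.57, 3.14, 3.14, 3.14, 3.14].

## Interface

Orientations are given as a unit quaternion [w, x, y, z].
In Python, from workcell import env, optics gives the robot as it stands. The module is installed in compiled form; this text tells all that it offers.
- The arm moves only by the tool drive_tool, never from a script. Its argument "increments" is a list of rows, each an object of numbers: "ax", "ay", "az": the turn, a rotation vector about the tool's x, y, z in rad; "tx", "ty", "tz": the shift along the tool's x, y, z in m; "grip": the opening, from 0 (shut) to 1 (fully open). A call has exactly 10 rows; each row shifts and turns the commanded pose from where the row before left it, along the tool's axes as they then stand; what a row does not reach is not made up. A row lasts 1/8 s, in which the tool goes at most 62.5 mm and 10.7 degrees, less where a joint would pass 70% of its speed; a pose out of reach is approached as far as the arm can. A call is refused whole if a number of a shift passes 0.0625 or a number of a turn 0.188, either way. A call with a gripper value outside its range is refused whole. The fingers move at their own pace and stop on an object; the grip force is fixed at half the most. Time passes only in rows, so rows that do not move let the fingers close, or fill a call up. It gives the time, the measured TCP pose, the force and the opening at its end, in the units of the state.
- env.sense(): the state, without advancing time (a new reading comes with each control period).
- optics.camera(name): name is "scene" or "side" or "wrist"; returns a dict with "image" (384x512x3 uint8, red, green, blue), "mtx" (3x3 intrinsics, pixels), "T" (4x4, takes a point from camera to world coordinates). Camera axes: x right, y up, looking along -z (the intrinsics and any distortion apply to the point x, -y, -z); pixel columns grow to the right and rows downward; lengths in mm; the calibration is good to about 2 mm. A picture is of the moment at which its call begins. There is no depth.
- env.finish_job(): hands the job in, once; it reports no verdict.
Trained networks look in a picture, given as the dict that the camera call returned (one of the last four; its "shot" number tells which), for a name from the list of things; names that differ only in an ending like _2 or _b are one class to them, and where a whole thing is asked for, a point or a joint stands for the part that bears it (a point fixed in the world has none). Each returns a list of dicts, best first, with "score" (0 to 1); they miss things now and then, are a little off and sometimes report something else, mostly with a low value. They report only what shows in the picture. A call takes as long as a camera call.
- optics.boxes_of(label, picture): "location" ([x, y, z] in mm, in world coordinates, good to about 4 mm: the middle of the surface that is visible of it).
The state is a dict: "clock": time; "joints": joint angles; "dq": joint speeds; "joint_torque": joint torques, N m; "eef_pos": TCP position; "orientation": TCP orientation; "wrist_force": force on the tool from outside, world axes, zero at the start; "torque": the same for the moment, N m; "width": opening from 0.0 (shut) to 1.0 (fully open).
Only numpy, scipy, OpenCV 4.12 (cv2) and the standard library are available. Lean on these libraries where they do the work, as an engineer would, in place of code of your own. Each camera call takes 0.05 s, during which the arm holds its last target.

## Task

Fit the brake disc on the wheel hub: lower it over the hub's centre spigot, feel for the angle at which its four holes find the four studs, and let it down until it sits flat and fully home on the hub face, then let go. Never drop it on the hub or force it down, and leave the nuts, the tape roll and the gauge beside the work where they are.

Things in the scene. Friction and masses are not known exactly. Their poses are not given: they have to be found in the camera images.
- disc_centre (a point): centre of the loose brake disc (0.45 to 0.7 kg, on the bench, bell up), on its axis, 17 mm above its underside; z up, out of the bell. Bright friction ring 120 mm wide, 0 to 6 mm above the underside; dark round bell 60 mm wide above it, to 34 mm: grip the bell across its outside from above. Fully home this point is 11 mm below hub_face; with the disc resting on the stud tips, 9 mm above
- hub_face (a point): centre of the hub's flat seating face (50 mm wide), 70 mm above the bench, z up. The hub stands face up on a fixed bench spindle and turns on its bearing, but with drag (0.25 N m): a light touch does not turn it. Its angle differs each time and is NOT given: this point turns with the base, not with the studs. Any of the four ways to match holes and studs is right
- nut_0: loose castle nut, 25 mm wide, 18 mm high, origin at the centre of its underside
- nut_2: loose castle nut, 25 mm wide, 18 mm high, origin at the centre of its underside
- tape_roll: loose roll of brown tape lying flat, 89 mm in diameter, 19 mm high, origin at the centre of its underside
- plug_gauge: loose plug gauge, a black handle with bright ends, 135 mm long, 19 mm thick, lying down, long axis y, origin at the centre of its underside
- disc_top (a point): middle of the bell's flat top, 34 mm above the disc's underside, same axes as disc_centre. The top is 6 mm thick; the bell is hollow below it (54 mm inside). Through the top go a 22 mm centre bore and four 10 mm stud holes, 19 mm from the axis, on the +x, -x, +y and -y axes
- spigot_top (a point): middle of the top of the hub's centre spigot, 32 mm above hub_face; spigot 20 mm in diameter, its top 6 mm tapering to 12 mm. Round it four studs rise 20 mm from the face, 8 mm in diameter, top 3 mm tapering to 4 mm, 90 degrees apart, 19 mm from the axis
- stand: fixed bench spindle that carries the hub: round grey base plate 112 mm in diameter, 12 mm thick, and a round pedestal up to 60 mm wide; origin at the centre of the plate's underside, z up; its x and y say nothing about the studs

How it is judged (in metres and radians):
On the way:
1. the disc's bore is over the hub's spigot (horizontal distance between disc_centre and hub_face below 0.004 m and z of disc_centre in the frame of hub_face below 0.018 m and angle between disc_centre's own z axis and vertical below 0.15 rad).
At the end, for the whole second after the job is handed in: The disc sits on the hub with all four studs through its holes: its centre within 3 mm of the hub's axis and at least 9 mm below the hub face (11 mm is fully home), tilted less than 0.03 rad, at rest and released (z of disc_centre in the frame of hub_face below -0.009 m and horizontal distance between disc_centre and hub_face below 0.003 m and angle between disc_centre's own z axis and vertical below 0.03 rad and linear speed of disc below 0.01 m/s); the robot touches nothing.
It fails at once if the disc is dropped on the hub or forced against it (contact force over 90 N) (contact force between disc and stand above 90 N).
It fails at once if a nut, the tape roll or the gauge is moved by more than 30 mm (distance of any of nut_0, nut_2, tape_roll, plug_gauge from where it was at the start of the episode above 0.03 m).
It also fails if it takes over 72 s, if anything falls off the work surface, if the arm or the gripper's body presses on something with over 40 N, if the wrist force passes 120 N, or if a joint passes its speed limit or range.

## Working session

There is one attempt and no reset: what is moved stays moved. The work goes in short steps, Python scripts to look and compute and a tool call to move; the robot and the scene stay as the last step left them, time stands still between calls to the robot, and variables do not carry over. Pictures are saved under pics/ and viewed, and the job is handed in when it is done.

Besides the shell and the picture viewer there is one more tool, called after "Emit:" by a JSON object that holds its "name" and its "arguments". drive_tool: Moves the arm, as the interface text tells. Its arguments: {"type":"object","properties":{"increments":{"type":"array","items":{"type":"object","properties":{"ax":{"type":"number"},"ay":{"type":"number"},"az":{"type":"number"},"tx":{"type":"number"},"ty":{"type":"number"},"tz":{"type":"number"},"grip":{"type":"number"}}}}},"required":["increments"]}

```bash
mkdir -p pics; cat > h.py <<'E'
import numpy as np, cv2
from workcell import env, optics
def save(p,n): cv2.imwrite('pics/'+n+'.png',p['image'][:,:,::-1])
def st():
    s=env.sense(); print({k:np.round(s[k],3).tolist() for k in ('clock','eef_pos','orientation','wrist_force','torque','width','joints')})
    return s
def ray(p,u,v,z):
    K=p['mtx'];T=p['T'];d=np.linalg.inv(K)@[u,v,1];d=T[:3,:3]@(d*[1,-1,-1]);o=T[:3,3];return o+d*(z-o[2])/d[2]
def proj(p,X):
    T=np.linalg.inv(p['T']);c=T[:3,:3]@np.array(X)+T[:3,3];c=c*[1,-1,-1];u=p['mtx']@c;return u[:2]/u[2]
E
python3 - <<'E'
from h import *
st()
for c in ('scene','side','wrist'):
    p=optics.camera(c);save(p,c+'0');print(c,np.round(p['mtx'],1).tolist(),np.round(p['T'],3).tolist(), {k for k in p})
    if c!='wrist':
        for n in ('disc_top','spigot_top','stand','nut_0','tape_roll','plug_gauge'):
            print(n,[(np.round(b['location'],1).tolist(),round(b['score'],2)) for b in optics.boxes_of(n,p)[:3]])
E
```

```text
{'clock': 0.0, 'eef_pos': [231.497, -498.249, 230.503], 'orientation': [-0.001, 0.843, -0.538, -0.001], 'wrist_force': [0.366, -0.75, -0.844], 'torque': [-0.008, -0.009, -0.006], 'width': 0.995, 'joints': [-1.27, 0.327, -0.194, 1.052, -0.0, 1.437]}
scene [[409.8, 0.0, 253.9], [0.0, 409.8, 191.3], [0.0, 0.0, 1.0]] [[-0.537, 0.593, -0.6, -72.365], [-0.843, -0.394, 0.365, -82.045], [-0.02, 0.702, 0.712, 709.283], [0.0, 0.0, 0.0, 1.0]] {'shot', 'image', 'mtx', 'T'}
disc_top [([320.2, -421.8, 5.3], 0.85)]
spigot_top [([502.5, -415.3, 13.0], 0.69), ([410.4, -557.2, 13.3], 0.63)]
stand [([407.9, -559.3, 14.8], 0.59), ([450.5, -357.2, 13.6], 0.53)]
nut_0 [([499.1, -412.3, 17.4], 0.59)]
tape_roll [([564.5, -481.9, 20.3], 0.66)]
plug_gauge [([447.3, -181.7, 8.7], 0.56)]
side [[493.4, 0.0, 252.7], [0.0, 493.4, 185.7], [0.0, 0.0, 1.0]] [[0.994, 0.06, -0.089, 381.735], [-0.107, 0.484, -0.868, -1228.887], [-0.009, 0.873, 0.488, 576.739], [0.0, 0.0, 0.0, 1.0]] {'shot', 'image', 'mtx', 'T'}
disc_top [([329.6, -456.0, 7.4], 0.72), ([502.8, -425.9, 10.4], 0.46)]
spigot_top [([419.3, -591.8, 10.7], 0.76), ([331.3, -456.8, 6.4], 0.71)]
stand [([417.9, -584.8, 10.6], 0.57)]
nut_0 [([455.8, -367.0, 13.2], 0.63), ([500.7, -422.8, 9.5], 0.51)]
tape_roll [([574.2, -502.7, 16.2], 0.59)]
plug_gauge [([453.2, -202.8, 10.2], 0.72)]
wrist [[339.7, 0.0, 255.6], [0.0, 339.7, 198.7], [0.0, 0.0, 1.0]] [[0.422, 0.864, 0.275, 302.659], [-0.907, 0.402, 0.126, -465.827], [-0.001, -0.303, 0.953, 374.796], [0.0, 0.0, 0.0, 1.0]] {'shot', 'image', 'mtx', 'T'}
```

View pics/scene0.png

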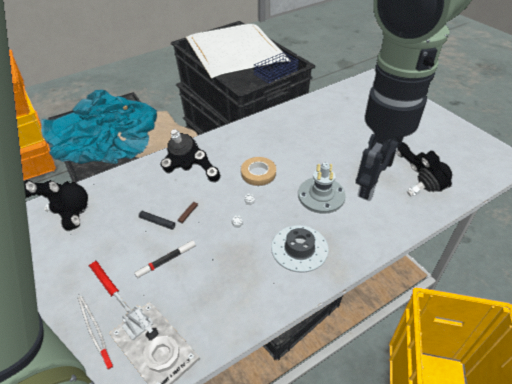

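View pics/side0.png

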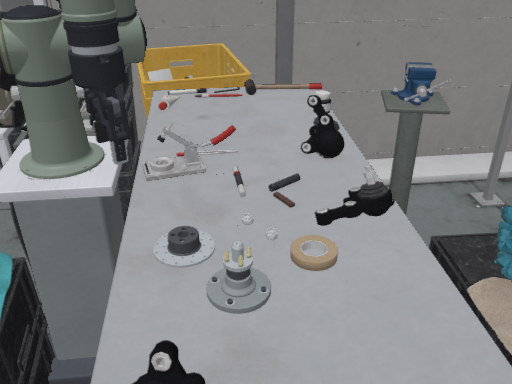

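View pics/wrist0.png

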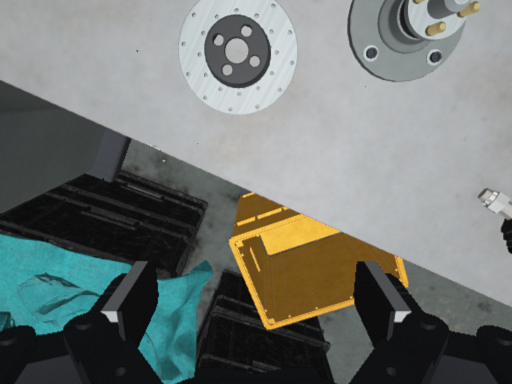

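The scene shows the disc near pixel (300,248) and the hub near (323,190). The side and wrist views agree, with the disc bell in the wrist view at (237,51) and the hub at its top right edge. I'll centre the wrist camera on both.

Emit:
{"name": "drive_tool", "arguments": {"increments": [{"tx":0.0075,"ty":-0.0145,"grip":1},{"tx":0.0075,"ty":-0.0145,"grip":1},{"tx":0.0075,"ty":-0.0145,"grip":1},{"tx":0.0075,"ty":-0.0145,"grip":1},{"tx":0.0075,"ty":-0.0145,"grip":1},{"tx":0.0075,"ty":-0.0145,"grip":1},{"tx":0.0075,"ty":-0.0145,"grip":1},{"tx":0.0075,"ty":-0.0145,"grip":1},{"grip":1},{"grip":1}]}}

```text
invalid input at $.increments[0]: expected keys ax, ay, az, tx, ty, tz, grip
```

```bash
python3 - <<'E'
from h import *
st()
p=optics.camera('wrist');save(p,'wrist1')
big=cv2.resize(p['image'],(800,600),interpolation=cv2.INTER_CUBIC);cv2.imwrite('pics/wrist1b.png',big[:,:,::-1])
for n in ('disc_top','spigot_top','hub_face'):
    print(n,[(np.round(b['location'],1).tolist(),round(b['score'],2)) for b in optics.boxes_of(n,p)[:3]])
import pickle;pickle.dump(p,open('w1.pkl','wb'))
E
```

```text
{'clock': 0.75, 'eef_pos': [231.698, -498.84, 231.314], 'orientation': [0.0, 0.843, -0.538, 0.0], 'wrist_force': [-0.112, -0.665, 0.285], 'torque': [0.011, -0.01, 0.04], 'width': 1.0, 'joints': [-1.27, 0.326, -0.193, 1.052, -0.0, 1.437]}
disc_top [([326.3, -439.2, 6.8], 0.73)]
spigot_top [([403.5, -569.0, 13.4], 0.98)]
hub_face [([400.0, -565.8, 13.8], 0.56)]
```

View pics/wrist1b.png

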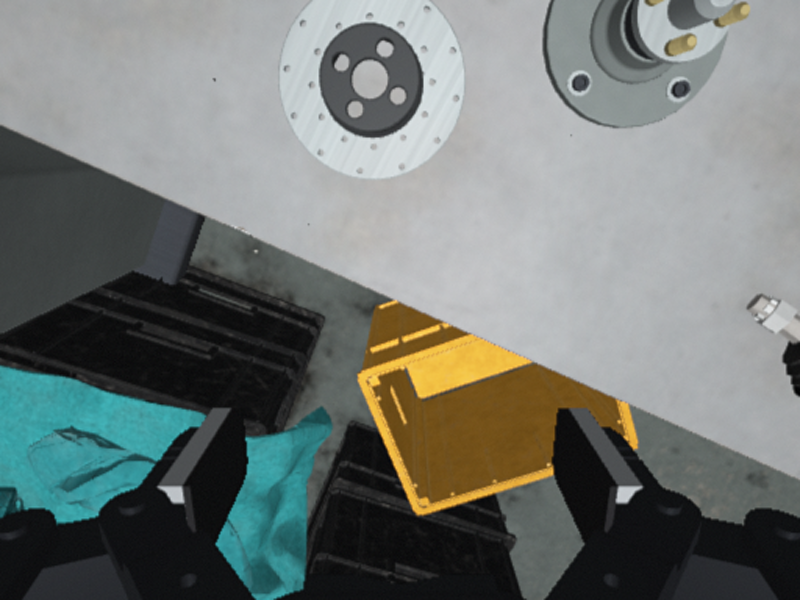

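Emit:
{"name": "drive_tool", "arguments": {"increments": [{"ax":0,"ay":0,"az":0,"tx":0.007,"ty":-0.014,"tz":0,"grip":1},{"ax":0,"ay":0,"az":0,"tx":0.007,"ty":-0.014,"tz":0,"grip":1},{"ax":0,"ay":0,"az":0,"tx":0.007,"ty":-0.014,"tz":0,"grip":1},{"ax":0,"ay":0,"az":0,"tx":0.007,"ty":-0.014,"tz":0,"grip":1},{"ax":0,"ay":0,"az":0,"tx":0.007,"ty":-0.014,"tz":0,"grip":1},{"ax":0,"ay":0,"az":0,"tx":0.007,"ty":-0.014,"tz":0,"grip":1},{"ax":0,"ay":0,"az":0,"tx":0.007,"ty":-0.014,"tz":0,"grip":1},{"ax":0,"ay":0,"az":0,"tx":0.007,"ty":-0.014,"tz":0,"grip":1},{"ax":0,"ay":0,"az":0,"tx":0,"ty":0,"tz":0,"grip":1},{"ax":0,"ay":0,"az":0,"tx":0,"ty":0,"tz":0,"grip":1}]}}

```text
clock: 2.2
eef_pos: [356.6, -502.4, 231.2]
orientation: [0.0, 0.843, -0.538, -0.0]
wrist_force: [0.3, -0.5, -0.6]
width: 1.002
```

```bash
python3 - <<'E'
from h import *
st()
p=optics.camera('wrist');save(p,'wrist2')
big=cv2.resize(p['image'],(800,600),interpolation=cv2.INTER_CUBIC);cv2.imwrite('pics/wrist2b.png',big[:,:,::-1])
for n in ('disc_top','spigot_top'):
    print(n,[(np.round(b['location'],1).tolist(),round(b['score'],2)) for b in optics.boxes_of(n,p)[:3]])
import pickle;pickle.dump(p,open('w2.pkl','wb'))
E
```

```text
{'clock': 2.2, 'eef_pos': [356.639, -502.36, 231.168], 'orientation': [0.0, 0.843, -0.538, -0.0], 'wrist_force': [0.336, -0.539, -0.566], 'torque': [-0.034, 0.073, -0.024], 'width': 1.002, 'joints': [-1.073, 0.45, -0.006, 1.115, -0.0, 1.634]}
disc_top [([337.8, -436.8, 8.6], 0.67)]
spigot_top [([425.3, -560.8, 13.1], 0.71)]
```

View pics/wrist2b.png

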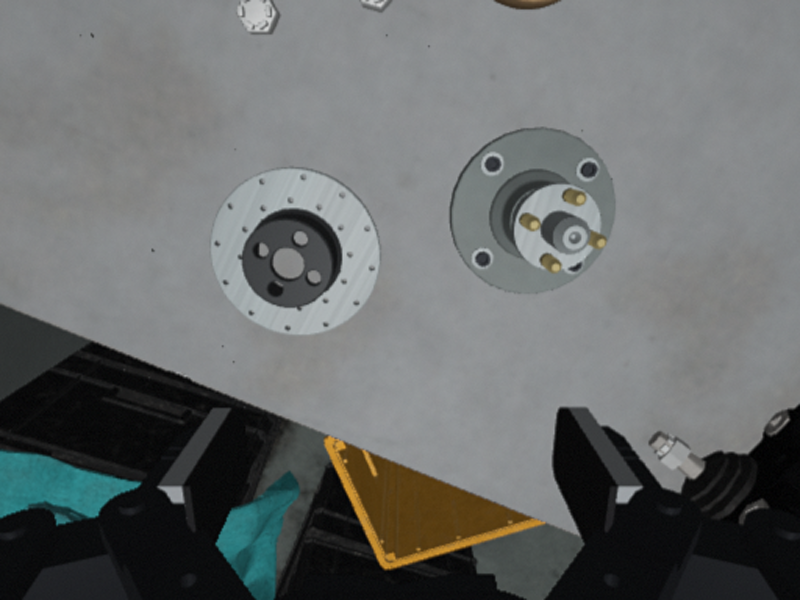

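The disc bore sits at (288,263) and the spigot top at (574,237) in the upscaled view. The holes and all four studs are clear. Next I'll zoom in for precision.

```bash
python3 - <<'E'
from h import *
import pickle;p=pickle.load(open('w2.pkl','rb'));I=p['image']
a=cv2.resize(I[120:200,145:245],(400,320),interpolation=cv2.INTER_CUBIC)
a=cv2.resize(I[125:205,140:230],(405,360),interpolation=cv2.INTER_CUBIC)
b=cv2.resize(I[105:185,315:395],(360,360),interpolation=cv2.INTER_CUBIC)
cv2.imwrite('pics/z2.png',np.hstack([a,b])[:,:,::-1])
s=(145*0)
# ring edges: bright disc ring ellipse fit
g=cv2.cvtColor(I,cv2.COLOR_RGB2HSV)
for (u,v,z) in [(288,263,34),(262,250,34),(300,238,34),(315,277,34),(275,289,34),(574,237,102),(578,199,90),(533,225,90),(555,266,90),(600,242,90)]:
    print(u,v,np.round(ray(p,u/1.5625,v/1.5625,z)[:2],1))
E
```

```text
288 263 [ 327.9 -434.6]
262 250 [ 328.9 -416.1]
300 238 [ 346.6 -435.6]
315 277 [ 326.7 -454.2]
275 289 [ 307.8 -433.1]
574 237 [ 422.9 -570.4]
578 199 [ 441.  -566.4]
533 225 [ 419.  -551.6]
555 266 [ 404.5 -573.5]
600 242 [ 426.3 -588.9]
```

View pics/z2.png

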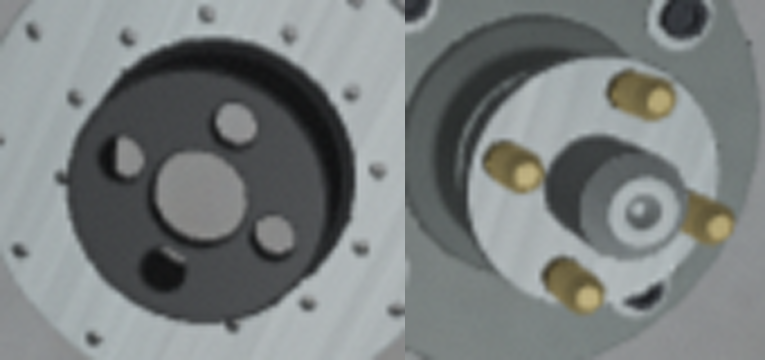

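```bash
cat > fit.py <<'E'
from h import *
from scipy.optimize import least_squares
def fit4(P):
    # model c + 19 rot; order 90deg steps
    P=np.array(P)
    d=P-P.mean(0); a0=np.angle(np.mean(((d[:,0]+1j*d[:,1])/abs(d[:,0]+1j*d[:,1]))**4))/4
    return P.mean(0),np.degrees(a0),np.hypot(*d.T)
E
python3 - <<'E'
from fit import *
import pickle;p=pickle.load(open('w2.pkl','rb'))
q=lambda x,y,ox,oy:((x+.5)/4.5-.5+ox,(y+.5)/4.5-.5+oy)
H=[ray(p,*q(x,y,140,125),34)[:2] for x,y in [(121,157),(236,122),(275,233),(162,269)]]
S=[ray(p,*q(x,y,315,105),90)[:2] for x,y in [(253,99),(120,176),(182,296),(314,226)]]
print(fit4(H),fit4(S))
print(ray(p,*q(200,195,140,125),34),ray(p,*q(238,210,315,105),102))
E
```

```text
(array([ 327.85095302, -433.94858601]), np.float64(-3.3691837144728836), array([19.14694505, 19.38345436, 19.05186015, 19.67316135])) (array([ 422.9767695 , -570.27317238]), np.float64(10.471864538246228), array([19.18089992, 19.00478252, 18.9146334 , 19.23182977]))
[ 328.19753292 -434.1751264    34.        ] [ 423.2368466  -570.29235783  102.        ]
```

Disc axis is at (328.0,-434.1) with a hole angle of -3.4°. Hub axis is at (423.1,-570.3) with a stud angle of 10.5°. The fitted radii of 19.0 to 19.6 mm match the 19 mm given. Now I'll move above the disc.

Emit:
{"name": "drive_tool", "arguments": {"increments": [{"ax":0,"ay":0,"az":0,"tx":-0.015,"ty":-0.0006,"tz":0,"grip":1},{"ax":0,"ay":0,"az":0,"tx":-0.015,"ty":-0.0006,"tz":0,"grip":1},{"ax":0,"ay":0,"az":0,"tx":-0.015,"ty":-0.0006,"tz":0.01,"grip":1},{"ax":0,"ay":0,"az":0,"tx":-0.015,"ty":-0.0006,"tz":0.02,"grip":1},{"ax":0,"ay":0,"az":0,"tx":-0.014,"ty":-0.0004,"tz":0.03,"grip":1},{"ax":0,"ay":0,"az":0,"tx":0,"ty":0,"tz":0.03,"grip":1},{"ax":0,"ay":0,"az":0,"tx":0,"ty":0,"tz":0.03,"grip":1},{"ax":0,"ay":0,"az":0,"tx":0,"ty":0,"tz":0.02,"grip":1},{"ax":0,"ay":0,"az":0,"tx":0,"ty":0,"tz":0.01,"grip":1},{"ax":0,"ay":0,"az":0,"tx":0,"ty":0,"tz":0,"grip":1}]}}

```text
clock: 3.6
eef_pos: [327.8, -434.0, 81.1]
orientation: [-0.0, 0.843, -0.538, -0.0]
wrist_force: [-0.5, 0.1, -0.1]
width: 0.997
```

```bash
python3 - <<'E'
from h import *
st()
p=optics.camera('wrist')
big=cv2.resize(p['image'],(800,600),interpolation=cv2.INTER_CUBIC);cv2.imwrite('pics/wrist3b.png',big[:,:,::-1])
import pickle;pickle.dump(p,open('w3.pkl','wb'))
E
```

```text
{'clock': 3.6, 'eef_pos': [327.85, -434.031, 81.076], 'orientation': [-0.0, 0.843, -0.538, -0.0], 'wrist_force': [-0.476, 0.12, -0.058], 'torque': [0.032, 0.012, 0.003], 'width': 0.997, 'joints': [-1.06, 0.463, -0.409, 0.7, -0.0, 1.648]}
```

View pics/wrist3b.png

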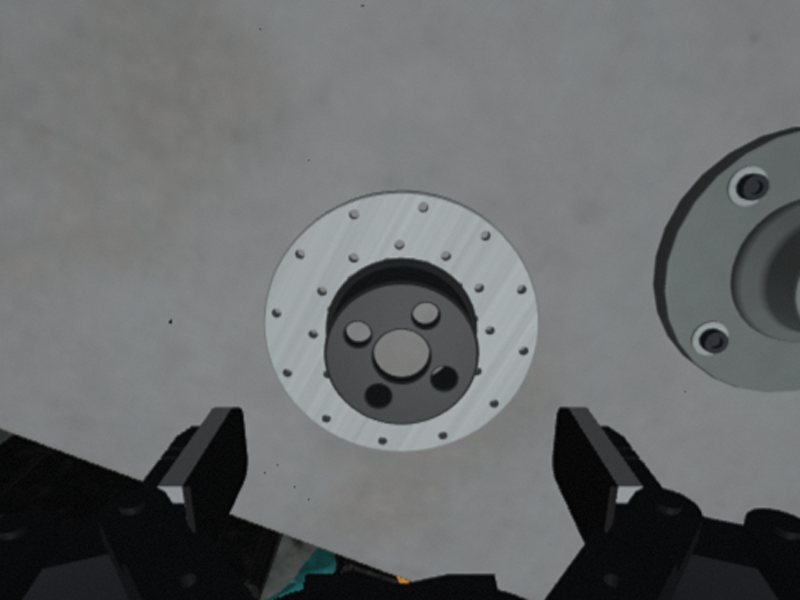

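```bash
python3 - <<'E'
from fit import *
import pickle;p=pickle.load(open('w3.pkl','rb'))
f=lambda x,y:ray(p,(x+.5)/1.5625-.5,(y+.5)/1.5625-.5,34)[:2]
print(f(401.5,354),fit4([f(*a) for a in [(426,314),(358,332),(378,397),(444,378)]]))
print(p['T'][:3,3], proj(p,[327.85,-434.03,81.1])*1.5625,proj(p,[327.85,-434.03,94])*1.5625)
E
```

```text
[ 328.18390855 -434.24555841] (array([ 327.44818669, -434.58473274]), np.float64(-4.112851720626742), array([19.41237417, 19.30075395, 19.90932356, 19.11350006]))
[ 398.9096209  -401.11721065  224.54868422] [400.24882324 413.66794496] [400.21075881 436.23204774]
```

Emit:
{"name": "drive_tool", "arguments": {"increments": [{"ax":0,"ay":0,"az":0,"tx":0,"ty":0,"tz":0.015,"grip":1},{"ax":0,"ay":0,"az":0,"tx":0,"ty":0,"tz":0.015,"grip":1},{"ax":0,"ay":0,"az":0,"tx":0,"ty":0,"tz":0.012,"grip":1},{"ax":0,"ay":0,"az":0,"tx":0,"ty":0,"tz":0.01,"grip":1},{"ax":0,"ay":0,"az":0,"tx":0,"ty":0,"tz":0.008,"grip":1},{"ax":0,"ay":0,"az":0,"tx":0,"ty":0,"tz":0.005,"grip":1},{"ax":0,"ay":0,"az":0,"tx":0,"ty":0,"tz":0.003,"grip":1},{"ax":0,"ay":0,"az":0,"tx":0,"ty":0,"tz":0.001,"grip":1},{"ax":0,"ay":0,"az":0,"tx":0,"ty":0,"tz":0,"grip":1},{"ax":0,"ay":0,"az":0,"tx":0,"ty":0,"tz":0,"grip":1}]}}

```text
clock: 4.9
eef_pos: [328.3, -434.4, 12.5]
orientation: [0.0, 0.843, -0.538, 0.0]
wrist_force: [-0.4, 0.3, -0.7]
width: 1.0
```

```bash
python3 - <<'E'
from h import *
st()
p=optics.camera('side')
I=p['image'];c=np.array(proj(p,[328,-434,20])).astype(int);x,y=max(c[0]-50,0),max(c[1]-45,0)
big=cv2.resize(I[y:y+90,x:x+110],(770,630)[:2],interpolation=cv2.INTER_CUBIC);big=big[:600];cv2.imwrite('pics/side4.png',big[:,:,::-1])
E
```

```text
{'clock': 4.9, 'eef_pos': [328.349, -434.375, 12.538], 'orientation': [0.0, 0.843, -0.538, 0.0], 'wrist_force': [-0.362, 0.312, -0.657], 'torque': [0.026, -0.019, -0.087], 'width': 1.0, 'joints': [-1.059, 0.56, -0.465, 0.545, 0.0, 1.648]}
```

View pics/side4.png

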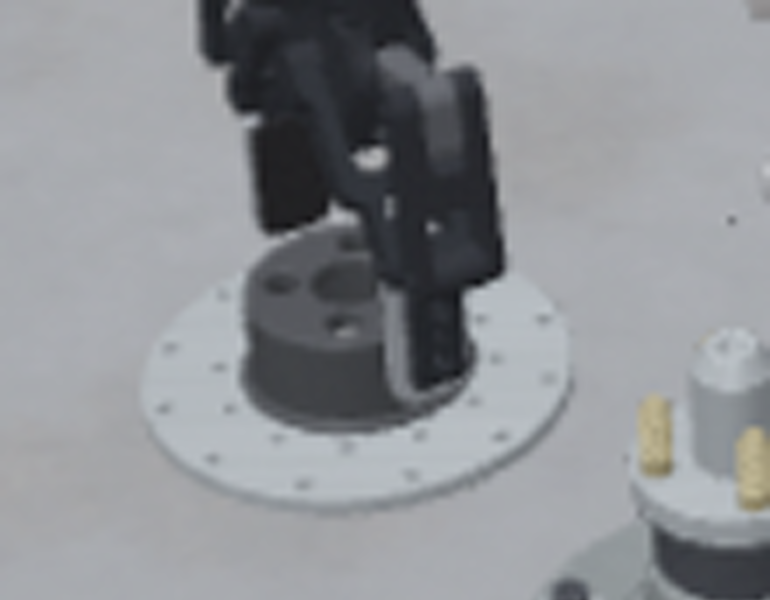

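```bash
python3 - <<'E'
from h import *
p=optics.camera('side')
c=np.array(proj(p,[328,-434,20])).astype(int);x,y=max(c[0]-50,0),max(c[1]-45,0)
X=np.array([.421,-.907]);Y=np.array([-.907,-.421])
for s in (43,-43):
  for z in (12.5,25.5):
    for w in (-11,11):
      P=np.array([328.3,-434.4])+X*s+Y*w; print(s,z,w,(proj(p,[*P,z])-[x,y])*7)
for P in ((328,-434,34),):print((proj(p,P)-[x,y])*7)
E
```

```text
43 12.5 -11 [461.87717634 408.43810395]
43 12.5 11 [387.37991325 434.66473925]
43 25.5 -11 [458.86715069 369.34005765]
43 25.5 11 [383.82247442 395.32913175]
-43 12.5 -11 [332.63004265 255.06274034]
-43 12.5 11 [261.71273204 278.05100938]
-43 25.5 -11 [328.98917141 217.52815608]
-43 25.5 11 [257.5772442 240.2892084]
[351.87654082 276.81367871]
```

The open tips sit about 13 mm behind the TCP, so I'll go 9 mm lower and then close.

Emit:
{"name": "drive_tool", "arguments": {"increments": [{"ax":0,"ay":0,"az":0,"tx":0,"ty":0,"tz":0.005,"grip":1},{"ax":0,"ay":0,"az":0,"tx":0,"ty":0,"tz":0.004,"grip":1},{"ax":0,"ay":0,"az":0,"tx":0,"ty":0,"tz":0,"grip":1},{"ax":0,"ay":0,"az":0,"tx":0,"ty":0,"tz":0,"grip":0.8},{"ax":0,"ay":0,"az":0,"tx":0,"ty":0,"tz":0,"grip":0.75},{"ax":0,"ay":0,"az":0,"tx":0,"ty":0,"tz":0,"grip":0.7},{"ax":0,"ay":0,"az":0,"tx":0,"ty":0,"tz":0,"grip":0.6},{"ax":0,"ay":0,"az":0,"tx":0,"ty":0,"tz":0,"grip":0.3},{"ax":0,"ay":0,"az":0,"tx":0,"ty":0,"tz":0,"grip":0},{"ax":0,"ay":0,"az":0,"tx":0,"ty":0,"tz":0,"grip":0}]}}

```text
clock: 6.25
eef_pos: [328.3, -434.2, 3.8]
orientation: [0.0, 0.843, -0.538, 0.0]
wrist_force: [-0.9, 0.7, 5.4]
width: 0.685
```

```bash
python3 - <<'E'
from h import *
st()
p=optics.camera('side')
I=p['image'];c=np.array(proj(p,[328,-434,20])).astype(int);x,y=max(c[0]-50,0),max(c[1]-45,0)
a=cv2.resize(I[y:y+85,x:x+75],(375,425),interpolation=cv2.INTER_CUBIC)
p=optics.camera('wrist');import pickle;pickle.dump(p,open('w5.pkl','wb'))
b=cv2.resize(p['image'][140:310,170:340],(425,425),interpolation=cv2.INTER_CUBIC)
cv2.imwrite('pics/c5.png',np.hstack([a,b])[:,:,::-1])
E
```

```text
{'clock': 6.25, 'eef_pos': [328.254, -434.219, 3.839], 'orientation': [0.0, 0.843, -0.538, 0.0], 'wrist_force': [-0.902, 0.692, 5.352], 'torque': [0.36, 0.153, 0.001], 'width': 0.685, 'joints': [-1.059, 0.573, -0.471, 0.526, -0.0, 1.648]}
```

View pics/c5.png

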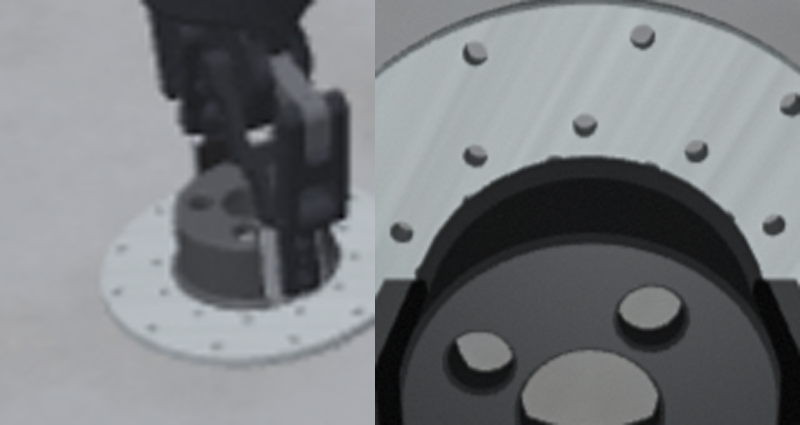

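Emit:
{"name": "drive_tool", "arguments": {"increments": [{"ax":0,"ay":0,"az":0,"tx":0,"ty":0,"tz":-0.003,"grip":0},{"ax":0,"ay":0,"az":0,"tx":0,"ty":0,"tz":-0.008,"grip":0},{"ax":0,"ay":0,"az":0,"tx":0,"ty":0,"tz":-0.016,"grip":0},{"ax":0,"ay":0,"az":0,"tx":0,"ty":0,"tz":-0.022,"grip":0},{"ax":0,"ay":0,"az":0,"tx":0,"ty":0,"tz":-0.022,"grip":0},{"ax":0,"ay":0,"az":0,"tx":0,"ty":0,"tz":-0.022,"grip":0},{"ax":0,"ay":0,"az":0,"tx":0,"ty":0,"tz":-0.022,"grip":0},{"ax":0,"ay":0,"az":0,"tx":0,"ty":0,"tz":-0.012,"grip":0},{"ax":0,"ay":0,"az":0,"tx":0,"ty":0,"tz":-0.004,"grip":0},{"ax":0,"ay":0,"az":0,"tx":0,"ty":0,"tz":0,"grip":0}]}}

```text
clock: 7.6
eef_pos: [328.1, -433.9, 134.1]
orientation: [-0.0, 0.843, -0.538, -0.0]
wrist_force: [0.9, 0.7, -6.1]
width: 0.684
```

```bash
python3 - <<'E'
from h import *
st()
p=optics.camera('side');save(p,'side6')
p=optics.camera('wrist');import pickle;pickle.dump(p,open('w6.pkl','wb'))
cv2.imwrite('pics/w6.png',cv2.resize(p['image'],(800,600),interpolation=cv2.INTER_CUBIC)[:,:,::-1])
E
```

```text
{'clock': 7.6, 'eef_pos': [328.09, -433.913, 134.058], 'orientation': [-0.0, 0.843, -0.538, -0.0], 'wrist_force': [0.894, 0.699, -6.071], 'torque': [-0.05, -0.028, -0.005], 'width': 0.684, 'joints': [-1.059, 0.4, -0.35, 0.821, 0.0, 1.648]}
```

View pics/w6.png

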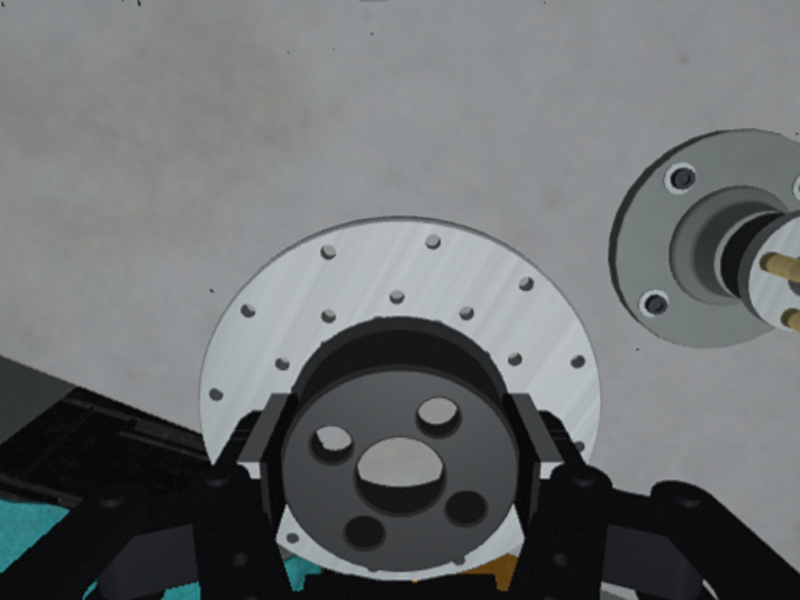

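View pics/side6.png

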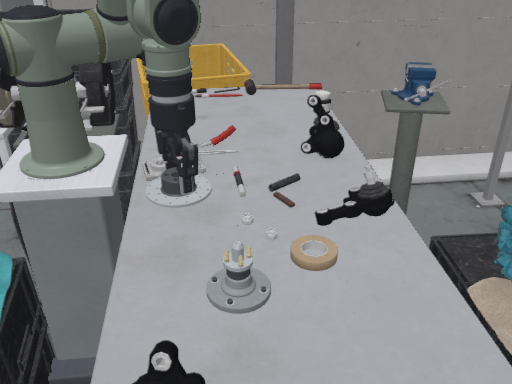

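The disc is held level, with its bore at (400,476) in the wrist view. Next I'll measure its pose in the grip.

```bash
python3 - <<'E'
from fit import *
import pickle;p=pickle.load(open('w6.pkl','rb'))
for z in (164.2,):
  f=lambda x,y:ray(p,(x+.5)/1.5625-.5,(y+.5)/1.5625-.5,z)[:2]
  print(f(400,476),fit4([f(*a) for a in [(438,417),(331,443),(364,534),(467,508)]]))
E
```

```text
[ 327.40255981 -433.85456463] (array([ 327.14367456, -433.97423297]), np.float64(-3.801752131549618), array([18.97934157, 19.28216204, 19.49018692, 19.25033688]))
```

Emit:
{"name": "drive_tool", "arguments": {"increments": [{"ax":0,"ay":0,"az":0,"tx":0.01,"ty":-0.0018,"tz":0,"grip":0},{"ax":0,"ay":0,"az":0,"tx":0.022,"ty":-0.0039,"tz":0,"grip":0},{"ax":0,"ay":0,"az":0,"tx":0.024,"ty":-0.0043,"tz":0,"grip":0},{"ax":0,"ay":0,"az":0,"tx":0.024,"ty":-0.0043,"tz":0,"grip":0},{"ax":0,"ay":0,"az":0,"tx":0.024,"ty":-0.0043,"tz":0,"grip":0},{"ax":0,"ay":0,"az":0,"tx":0.024,"ty":-0.0043,"tz":0,"grip":0},{"ax":0,"ay":0,"az":0,"tx":0.022,"ty":-0.0039,"tz":0,"grip":0},{"ax":0,"ay":0,"az":0,"tx":0.01,"ty":-0.0018,"tz":0,"grip":0},{"ax":0,"ay":0,"az":0,"tx":0.004,"ty":-0.0008,"tz":0,"grip":0},{"ax":0,"ay":0,"az":0,"tx":0,"ty":0,"tz":0,"grip":0}]}}

```text
clock: 8.95
eef_pos: [423.7, -570.1, 133.9]
orientation: [-0.0, 0.843, -0.538, -0.0]
wrist_force: [-0.2, 0.3, -5.7]
width: 0.683
```

Emit:
{"name": "drive_tool", "arguments": {"increments": [{"ax":0,"ay":0,"az":-0.04,"tx":0,"ty":0,"tz":0.003,"grip":0},{"ax":0,"ay":0,"az":-0.05,"tx":0,"ty":0,"tz":0.005,"grip":0},{"ax":0,"ay":0,"az":-0.05,"tx":0,"ty":0,"tz":0.005,"grip":0},{"ax":0,"ay":0,"az":-0.05,"tx":0,"ty":0,"tz":0.004,"grip":0},{"ax":0,"ay":0,"az":-0.04,"tx":0,"ty":0,"tz":0.003,"grip":0},{"ax":0,"ay":0,"az":-0.018,"tx":0,"ty":0,"tz":0.002,"grip":0},{"ax":0,"ay":0,"az":0,"tx":0,"ty":0,"tz":0,"grip":0},{"ax":0,"ay":0,"az":0,"tx":0,"ty":0,"tz":0,"grip":0},{"ax":0,"ay":0,"az":0,"tx":0,"ty":0,"tz":0,"grip":0},{"ax":0,"ay":0,"az":0,"tx":0,"ty":0,"tz":0,"grip":0}]}}

```text
clock: 10.2
eef_pos: [424.0, -570.5, 112.4]
orientation: [0.0, 0.903, -0.43, 0.0]
wrist_force: [-0.4, 0.4, -5.9]
width: 0.683
```

```bash
python3 - <<'E'
from h import *
st()
p=optics.camera('side');save(p,'side7')
p=optics.camera('wrist');import pickle;pickle.dump(p,open('w7.pkl','wb'))
cv2.imwrite('pics/w7.png',cv2.resize(p['image'][180:384,100:412],(800,523),interpolation=cv2.INTER_CUBIC)[:,:,::-1])
E
```

```text
{'clock': 10.2, 'eef_pos': [423.993, -570.546, 112.391], 'orientation': [0.0, 0.903, -0.43, 0.0], 'wrist_force': [-0.398, 0.363, -5.928], 'torque': [0.049, 0.011, -0.016], 'width': 0.683, 'joints': [-1.035, 0.71, 0.134, 0.994, 0.0, 1.423]}
```

View pics/w7.png

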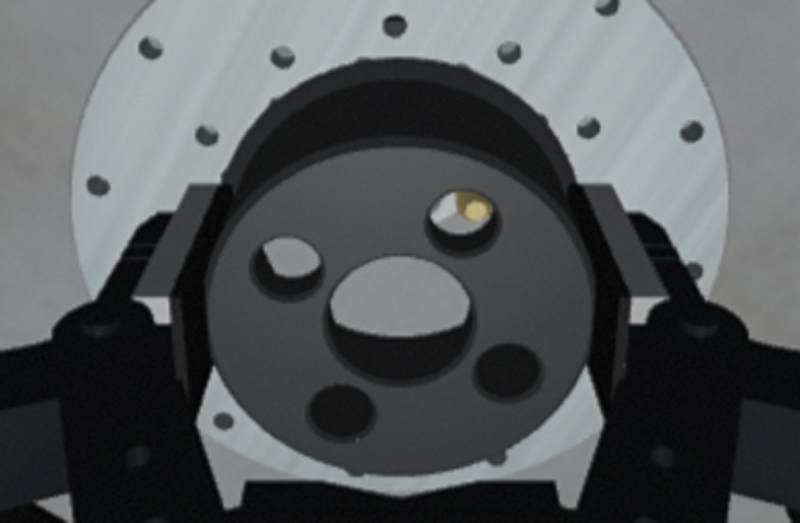

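View pics/side7.png

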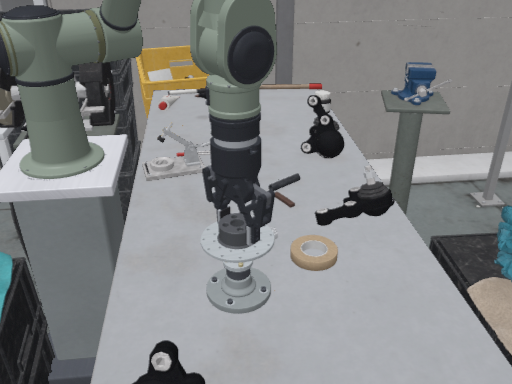

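A gold stud tip shows through the front-right hole at crop (476,209). I'll check that it fits my hub estimate.

```bash
python3 - <<'E'
from fit import *
import pickle;p=pickle.load(open('w7.pkl','rb'))
g=lambda x,y,z:ray(p,(x+.5)/2.5641-.5+100,(y+.5)/2.5641-.5+180,z)[:2]
zt=112.4+30.2
s=g(476,209,90);print('stud',s)
H=[g(*a,zt) for a in [(463,221),(285,268),(341,411),(508,371)]]
c,a,r=fit4(H);print(c,a,r,g(400,319,zt))
for k in range(4):
    t=np.radians(10.5+90*k);print(np.array([423.1,-570.3])+19*np.array([np.cos(t),np.sin(t)]))
E
```

```text
stud [ 426.38478303 -589.34349605]
[ 423.35187557 -570.95233571] 10.58549567286567 [19.18968075 19.16434606 18.98678242 19.12616948] [ 423.5770761  -570.91988294]
[ 441.78184324 -566.83752502]
[ 419.63752502 -551.61815676]
[ 404.41815676 -573.76247498]
[ 426.56247498 -588.98184324]
```

Emit:
{"name": "drive_tool", "arguments": {"increments": [{"ax":0,"ay":0,"az":0,"tx":-0.0004,"ty":0,"tz":0.003,"grip":0},{"ax":0,"ay":0,"az":0,"tx":0,"ty":0,"tz":0.006,"grip":0},{"ax":0,"ay":0,"az":0,"tx":0,"ty":0,"tz":0.006,"grip":0},{"ax":0,"ay":0,"az":0,"tx":0,"ty":0,"tz":0.006,"grip":0},{"ax":0,"ay":0,"az":0,"tx":0,"ty":0,"tz":0.005,"grip":0},{"ax":0,"ay":0,"az":0,"tx":0,"ty":0,"tz":0.004,"grip":0},{"ax":0,"ay":0,"az":0,"tx":0,"ty":0,"tz":0.002,"grip":0},{"ax":0,"ay":0,"az":0,"tx":0,"ty":0,"tz":0.001,"grip":0},{"ax":0,"ay":0,"az":0,"tx":0,"ty":0,"tz":0,"grip":0},{"ax":0,"ay":0,"az":0,"tx":0,"ty":0,"tz":0,"grip":0}]}}

```text
clock: 11.55
eef_pos: [423.8, -570.3, 79.5]
orientation: [0.0, 0.903, -0.43, 0.0]
wrist_force: [0.2, 0.2, -5.6]
width: 0.684
```

```bash
python3 - <<'E'
from h import *
st()
p=optics.camera('wrist');import pickle;pickle.dump(p,open('w8.pkl','wb'))
cv2.imwrite('pics/w8.png',cv2.resize(p['image'][220:384,170:342],(786,750),interpolation=cv2.INTER_CUBIC)[:600,:,::-1])
E
```

```text
{'clock': 11.55, 'eef_pos': [423.835, -570.325, 79.547], 'orientation': [0.0, 0.903, -0.43, 0.0], 'wrist_force': [0.184, 0.162, -5.636], 'torque': [-0.006, 0.004, -0.016], 'width': 0.684, 'joints': [-1.035, 0.738, 0.097, 0.93, 0.0, 1.423]}
```

View pics/w8.png

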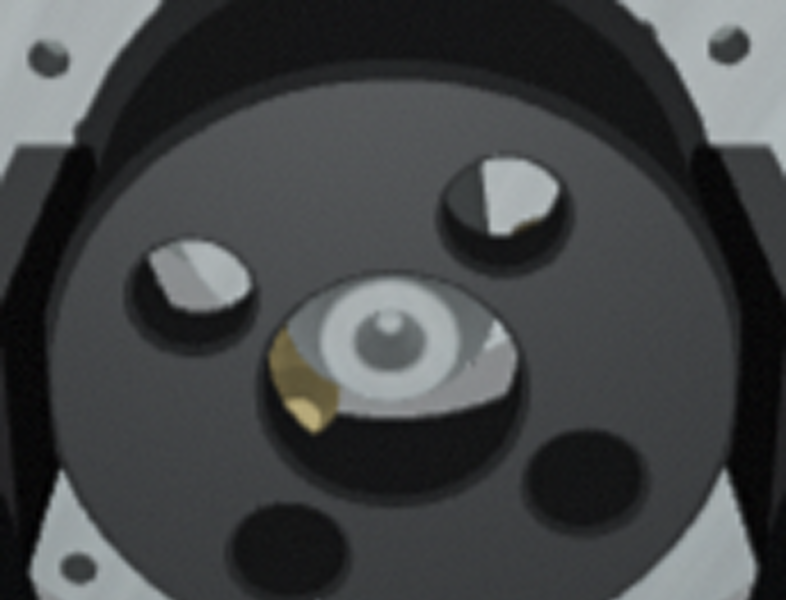

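Spigot top is visible inside the bore at (390,341). I'll compare the axes.

```bash
python3 - <<'E'
from fit import *
import pickle;p=pickle.load(open('w8.pkl','rb'))
g=lambda x,y,z:ray(p,(x+.5)/4.57-.5+170,(y+.5)/4.57-.5+220,z)[:2]
zt=109.7
print('spig',g(390,340,102),'stud',g(303,413,90))
print('bore',g(392,386,zt),fit4([g(*a,zt) for a in [(505,215),(193,295),(289,553),(586,481)]]))
E
```

```text
spig [ 422.72234356 -570.83831321] stud [ 404.53105725 -574.33497292]
bore [ 423.27366072 -570.63755137] (array([ 423.01634565, -570.98233553]), np.float64(10.356748807331458), array([19.02914333, 19.04517997, 19.10715552, 19.07624957]))
```

Emit:
{"name": "drive_tool", "arguments": {"increments": [{"ax":0,"ay":0,"az":0,"tx":-0.0002,"ty":0.0002,"tz":0.001,"grip":0},{"ax":0,"ay":0,"az":0,"tx":0,"ty":0,"tz":0.002,"grip":0},{"ax":0,"ay":0,"az":0,"tx":0,"ty":0,"tz":0.002,"grip":0},{"ax":0,"ay":0,"az":0,"tx":0,"ty":0,"tz":0.002,"grip":0},{"ax":0,"ay":0,"az":0,"tx":0,"ty":0,"tz":0.002,"grip":0},{"ax":0,"ay":0,"az":0,"tx":0,"ty":0,"tz":0.002,"grip":0},{"ax":0,"ay":0,"az":0,"tx":0,"ty":0,"tz":0.001,"grip":0},{"ax":0,"ay":0,"az":0,"tx":0,"ty":0,"tz":0,"grip":0},{"ax":0,"ay":0,"az":0,"tx":0,"ty":0,"tz":0,"grip":0},{"ax":0,"ay":0,"az":0,"tx":0,"ty":0,"tz":0,"grip":0}]}}

```text
clock: 12.85
eef_pos: [423.5, -570.2, 67.4]
orientation: [0.0, 0.903, -0.43, 0.0]
wrist_force: [-0.2, -0.4, -5.9]
width: 0.686
```

```bash
python3 - <<'E'
from h import *
st()
p=optics.camera('wrist');import pickle;pickle.dump(p,open('w9.pkl','wb'))
cv2.imwrite('pics/w9.png',cv2.resize(p['image'][220:384,170:342],(786,750),interpolation=cv2.INTER_CUBIC)[:600,:,::-1])
E
```

```text
{'clock': 12.85, 'eef_pos': [423.474, -570.249, 67.379], 'orientation': [0.0, 0.903, -0.43, 0.0], 'wrist_force': [-0.18, -0.373, -5.929], 'torque': [0.016, -0.015, 0.028], 'width': 0.686, 'joints': [-1.036, 0.749, 0.085, 0.907, 0.0, 1.423]}
```

View pics/w9.png

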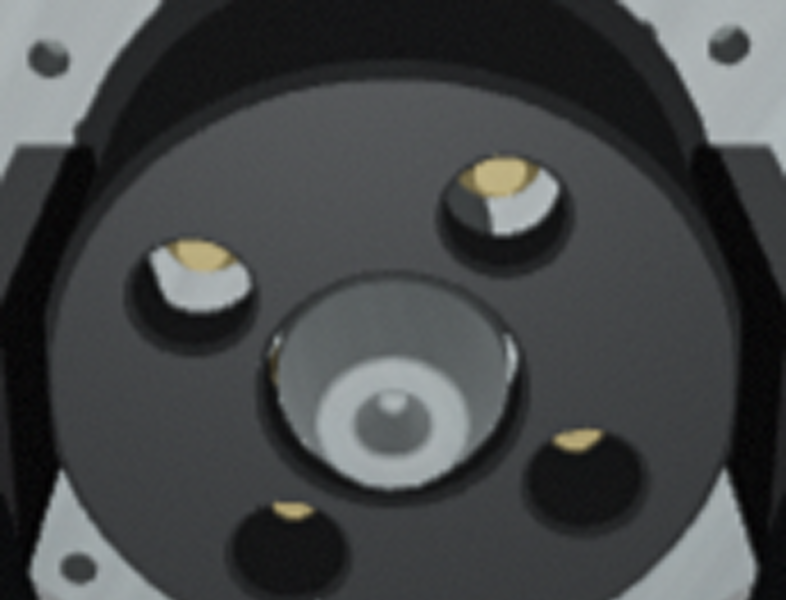

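All four gold stud tips line up under the holes and the spigot is in the bore, with no contact force yet. I'll lower gently.

Emit:
{"name": "drive_tool", "arguments": {"increments": [{"ax":0,"ay":0,"az":0,"tx":0,"ty":0,"tz":0.001,"grip":0},{"ax":0,"ay":0,"az":0,"tx":0,"ty":0,"tz":0.001,"grip":0},{"ax":0,"ay":0,"az":0,"tx":0,"ty":0,"tz":0.001,"grip":0},{"ax":0,"ay":0,"az":0,"tx":0,"ty":0,"tz":0.001,"grip":0},{"ax":0,"ay":0,"az":0,"tx":0,"ty":0,"tz":0.001,"grip":0},{"ax":0,"ay":0,"az":0,"tx":0,"ty":0,"tz":0.001,"grip":0},{"ax":0,"ay":0,"az":0,"tx":0,"ty":0,"tz":0,"grip":0},{"ax":0,"ay":0,"az":0,"tx":0,"ty":0,"tz":0,"grip":0},{"ax":0,"ay":0,"az":0,"tx":0,"ty":0,"tz":0,"grip":0},{"ax":0,"ay":0,"az":0,"tx":0,"ty":0,"tz":0,"grip":0}]}}

```text
clock: 14.15
eef_pos: [423.4, -570.2, 61.3]
orientation: [0.0, 0.903, -0.43, -0.0]
wrist_force: [-0.2, 0.6, -6.8]
width: 0.682
```

```bash
python3 - <<'E'
from h import *
st()
p=optics.camera('wrist');import pickle;pickle.dump(p,open('w10.pkl','wb'))
cv2.imwrite('pics/w10.png',cv2.resize(p['image'][220:384,170:342],(786,750),interpolation=cv2.INTER_CUBIC)[:600,:,::-1])
E
```

```text
{'clock': 14.15, 'eef_pos': [423.419, -570.168, 61.299], 'orientation': [0.0, 0.903, -0.43, -0.0], 'wrist_force': [-0.238, 0.56, -6.768], 'torque': [0.052, -0.06, -0.009], 'width': 0.682, 'joints': [-1.036, 0.754, 0.079, 0.895, -0.0, 1.423]}
```

View pics/w10.png

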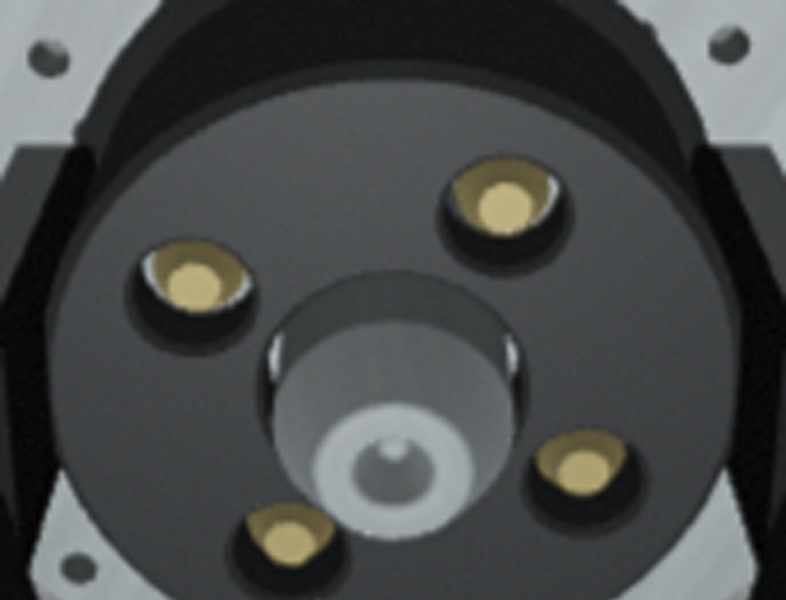

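The studs are entering all four holes, centred. Continuing down.

Emit:
{"name": "drive_tool", "arguments": {"increments": [{"ax":0,"ay":0,"az":0,"tx":0,"ty":0,"tz":0.001,"grip":0},{"ax":0,"ay":0,"az":0,"tx":0,"ty":0,"tz":0.0015,"grip":0},{"ax":0,"ay":0,"az":0,"tx":0,"ty":0,"tz":0.0015,"grip":0},{"ax":0,"ay":0,"az":0,"tx":0,"ty":0,"tz":0.0015,"grip":0},{"ax":0,"ay":0,"az":0,"tx":0,"ty":0,"tz":0.0015,"grip":0},{"ax":0,"ay":0,"az":0,"tx":0,"ty":0,"tz":0.0015,"grip":0},{"ax":0,"ay":0,"az":0,"tx":0,"ty":0,"tz":0.0015,"grip":0},{"ax":0,"ay":0,"az":0,"tx":0,"ty":0,"tz":0.0015,"grip":0},{"ax":0,"ay":0,"az":0,"tx":0,"ty":0,"tz":0.001,"grip":0},{"ax":0,"ay":0,"az":0,"tx":0,"ty":0,"tz":0,"grip":0}]}}

```text
clock: 15.45
eef_pos: [423.4, -570.1, 48.6]
orientation: [-0.0, 0.903, -0.43, -0.0]
wrist_force: [-0.1, 0.5, -6.7]
width: 0.686
```

Emit:
{"name": "drive_tool", "arguments": {"increments": [{"ax":0,"ay":0,"az":0,"tx":0,"ty":0,"tz":0.0003,"grip":0},{"ax":0,"ay":0,"az":0,"tx":0,"ty":0,"tz":0.0003,"grip":0},{"ax":0,"ay":0,"az":0,"tx":0,"ty":0,"tz":0.0003,"grip":0},{"ax":0,"ay":0,"az":0,"tx":0,"ty":0,"tz":0.0003,"grip":0},{"ax":0,"ay":0,"az":0,"tx":0,"ty":0,"tz":0.0003,"grip":0},{"ax":0,"ay":0,"az":0,"tx":0,"ty":0,"tz":0.0003,"grip":0},{"ax":0,"ay":0,"az":0,"tx":0,"ty":0,"tz":0.0003,"grip":0},{"ax":0,"ay":0,"az":0,"tx":0,"ty":0,"tz":0,"grip":0},{"ax":0,"ay":0,"az":0,"tx":0,"ty":0,"tz":0,"grip":0},{"ax":0,"ay":0,"az":0,"tx":0,"ty":0,"tz":0,"grip":0}]}}

```text
clock: 16.7
eef_pos: [423.4, -570.2, 46.7]
orientation: [0.0, 0.903, -0.43, 0.0]
wrist_force: [-0.8, -0.0, -5.5]
width: 0.686
```

Emit:
{"name": "drive_tool", "arguments": {"increments": [{"ax":0,"ay":0,"az":0,"tx":0,"ty":0,"tz":0.0002,"grip":0},{"ax":0,"ay":0,"az":0,"tx":0,"ty":0,"tz":0.0002,"grip":0},{"ax":0,"ay":0,"az":0,"tx":0,"ty":0,"tz":0.0002,"grip":0},{"ax":0,"ay":0,"az":0,"tx":0,"ty":0,"tz":0.0002,"grip":0},{"ax":0,"ay":0,"az":0,"tx":0,"ty":0,"tz":0.0002,"grip":0},{"ax":0,"ay":0,"az":0,"tx":0,"ty":0,"tz":0.0002,"grip":0},{"ax":0,"ay":0,"az":0,"tx":0,"ty":0,"tz":0,"grip":0},{"ax":0,"ay":0,"az":0,"tx":0,"ty":0,"tz":0,"grip":0},{"ax":0,"ay":0,"az":0,"tx":0,"ty":0,"tz":0,"grip":0},{"ax":0,"ay":0,"az":0,"tx":0,"ty":0,"tz":0,"grip":0}]}}

```text
clock: 17.95
eef_pos: [423.4, -570.2, 45.9]
orientation: [0.0, 0.903, -0.43, 0.0]
wrist_force: [-1.8, 3.0, 2.3]
width: 0.683
```

```bash
python3 - <<'E'
from h import *
st()
E
```

```text
{'clock': 17.95, 'eef_pos': [423.428, -570.198, 45.907], 'orientation': [0.0, 0.903, -0.43, 0.0], 'wrist_force': [-1.755, 2.989, 2.284], 'torque': [0.645, 0.431, -0.004], 'width': 0.683, 'joints': [-1.036, 0.77, 0.066, 0.867, -0.0, 1.423]}
```

Contact came at the expected home height (45.9 against 45.8), with about 8 N on the hub. Releasing.

Emit:
{"name": "drive_tool", "arguments": {"increments": [{"ax":0,"ay":0,"az":0,"tx":0,"ty":0,"tz":0,"grip":0.7},{"ax":0,"ay":0,"az":0,"tx":0,"ty":0,"tz":0,"grip":0.75},{"ax":0,"ay":0,"az":0,"tx":0,"ty":0,"tz":0,"grip":0.8},{"ax":0,"ay":0,"az":0,"tx":0,"ty":0,"tz":0,"grip":0.9},{"ax":0,"ay":0,"az":0,"tx":0,"ty":0,"tz":0,"grip":1},{"ax":0,"ay":0,"az":0,"tx":0,"ty":0,"tz":0,"grip":1},{"ax":0,"ay":0,"az":0,"tx":0,"ty":0,"tz":0,"grip":1},{"ax":0,"ay":0,"az":0,"tx":0,"ty":0,"tz":0,"grip":1},{"ax":0,"ay":0,"az":0,"tx":0,"ty":0,"tz":0,"grip":1},{"ax":0,"ay":0,"az":0,"tx":0,"ty":0,"tz":0,"grip":1}]}}

```text
clock: 19.2
eef_pos: [423.4, -570.2, 45.5]
orientation: [-0.0, 0.903, -0.43, -0.0]
wrist_force: [0.2, -0.4, 0.2]
width: 0.998
```

```bash
python3 - <<'E'
from h import *
st()
E
```

```text
{'clock': 19.2, 'eef_pos': [423.427, -570.168, 45.469], 'orientation': [-0.0, 0.903, -0.43, -0.0], 'wrist_force': [0.185, -0.405, 0.158], 'torque': [-0.01, 0.046, -0.03], 'width': 0.998, 'joints': [-1.036, 0.77, 0.066, 0.866, 0.0, 1.423]}
```

Emit:
{"name": "drive_tool", "arguments": {"increments": [{"ax":0,"ay":0,"az":0,"tx":0,"ty":0,"tz":-0.003,"grip":1},{"ax":0,"ay":0,"az":0,"tx":0,"ty":0,"tz":-0.007,"grip":1},{"ax":0,"ay":0,"az":0,"tx":0,"ty":0,"tz":-0.012,"grip":1},{"ax":0,"ay":0,"az":0,"tx":0,"ty":0,"tz":-0.02,"grip":1},{"ax":0,"ay":0,"az":0,"tx":0,"ty":0,"tz":-0.02,"grip":1},{"ax":0,"ay":0,"az":0,"tx":0,"ty":0,"tz":-0.02,"grip":1},{"ax":0,"ay":0,"az":0,"tx":0,"ty":0,"tz":-0.02,"grip":1},{"ax":0,"ay":0,"az":0,"tx":0,"ty":0,"tz":-0.015,"grip":1},{"ax":0,"ay":0,"az":0,"tx":0,"ty":0,"tz":-0.006,"grip":1},{"ax":0,"ay":0,"az":0,"tx":0,"ty":0,"tz":0,"grip":1}]}}

```text
clock: 20.45
eef_pos: [423.5, -570.3, 168.7]
orientation: [0.0, 0.903, -0.43, 0.0]
wrist_force: [0.4, -0.1, -0.6]
width: 1.001
```

```bash
python3 - <<'E'
from h import *
st()
p=optics.camera('side');save(p,'s11')
a=p['image'][180:330,170:320]
q=optics.camera('wrist')
b=q['image'][150:384,100:412]
import pickle;pickle.dump(q,open('w11.pkl','wb'))
cv2.imwrite('pics/f11.png',np.hstack([cv2.resize(a,(330,330),interpolation=cv2.INTER_CUBIC),cv2.resize(b,(440,330),interpolation=cv2.INTER_CUBIC)])[:,:,::-1])
E
```

```text
{'clock': 20.45, 'eef_pos': [423.483, -570.276, 168.74], 'orientation': [0.0, 0.903, -0.43, 0.0], 'wrist_force': [0.355, -0.115, -0.639], 'torque': [0.018, -0.007, 0.01], 'width': 1.001, 'joints': [-1.036, 0.669, 0.206, 1.107, -0.0, 1.423]}
```

View pics/f11.png

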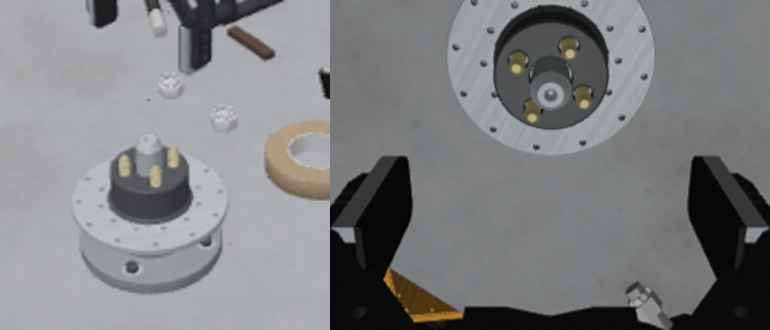

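The disc sits level, with all four studs and the spigot standing well proud of the bell. The gripper is clear and the nuts and tape have not moved. Handing in.

```bash
python3 - <<'E'
from h import *
env.finish_job();st()
E
```

```text
the job is handed in; nothing more can be done
the job is handed in; nothing more can be done
```

The brake disc is on the hub with all four studs through its holes, released. I handed the job in at about 20 s of the 72 s allowed; no verdict is reported.

- **How it went:** I measured the disc and studs with the wrist camera and gripped the bell. I then turned the disc about 14° to match the studs and lowered it in steps. No searching was needed, because the studs lined up with the holes first time.
- **Seating:** Contact came at a tool height of 45.9 mm, against 45.8 mm expected for fully home. The load on the hub at that point was about 8 N.
- **Last look:** The side and wrist pictures showed the disc level, with the spigot and all four studs standing proud of the bell. The gripper was clear, with no force at the wrist. The nuts and tape roll looked undisturbed.
- **Not checked:** I did not measure the final depth in the last pictures. The plug gauge was not checked at the end, but the arm never went near it.
- **Disagreements:** The network's positions for the hub parts differed between cameras by up to about 35 mm and were sometimes mislabelled, so I used my own wrist-camera measurements. Those agreed with each other to within about 1 mm. My first move call was refused for missing keys and moved nothing.

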